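# Fit the coarse dicing insert and shut the chopper

## Robot

A 6-joint arm with a two-finger parallel gripper is mounted at the origin on a cart in front of the work surface, level with it; the furniture and walls round the work are solid. World frame = base frame: x ahead of the robot, y to its left, z up, the work surface at z = 0. Lengths are in m, angles in rad, forces in N, time in s.
With the tool pointing down it reaches from about 0.25 to 0.725 m from the base axis. Payload 4 kg.
Tool frame: the origin (TCP) lies midway between the tips of the shut fingers; the grasp point (between the pads) lies 19 mm behind it; z points along the fingers, y is the line along which they close (so a half turn about z gives the same grasp; the last joint's range is limited). The gripper opens to 85 mm and grips with 20 to 120 N. Pads are 22 mm wide; open, the fingers measure 114 mm over their backs; the gripper's body (76 mm by 85 mm) begins 54 mm behind the grasp point. The pads swing forward as they close: fully open they stand 13 mm farther back than shut.
Start: joints at [-1.272, 0.241, 0.005, 1.335, 0, 1.571], TCP at [0.147, -0.478, 0.231] pointing down, gripper open.
Joint ranges: [-2.72, 2.72], [-1.05, 1.87], [-1.09, 1.28], [-1.99, 2.15], [-1.42, 1.44], [-3.14, 3.14]. Speed limits (rad/s): [2.79, 2.79, 3.14, 3.14, 3.14, 3.14].

## Interface

Orientations are given as a unit quaternion [x, y, z, w].
In Python, from workcell import get_obs, camera, job_done, silhouettes gives the robot as it stands. The module is installed in compiled form; this text tells all that it offers.
- The arm moves only by the tool drive_tool, never from a script. Its argument "increments" is a list of rows, each a list of 3 entries, a list of its own where there are three numbers: the shift along the world's x, y, z in mm, then the turn, a rotation vector about the world's x, y, z in degrees, then the opening, from 0 (shut) to 1 (fully open). A call has 1 to 8 rows; each row shifts and turns the commanded pose from where the row before left it; what a row does not reach is not made up. A row lasts 1/12 s, in which the tool goes at most 41.7 mm and 7.16 degrees, less where a joint would pass 70% of its speed; a pose out of reach is approached as far as the arm can. A call is refused whole if a number of a shift passes 41.7 or a number of a turn 7.16, either way. A call with a gripper value outside its range is refused whole. The fingers move at their own pace and stop on an object; the grip force is fixed at half the most. Time passes only in rows, so rows that do not move let the fingers close. It gives the time, the measured TCP pose, the force, the opening and the grip force at its end, in the units of the state.
- get_obs(): the state, without advancing time (a new reading comes with each control period).
- camera(name): name is "side" or "top"; returns a dict with "image" (384x512x3 uint8, red, green, blue), "K" (3x3 intrinsics, pixels), "view" (4x4, takes a point from world to camera coordinates). Camera axes: x right, y down, z forward; pixel columns grow to the right and rows downward; lengths in m; the calibration is good to about 2 mm. A picture is of the moment at which its call begins. There is no depth.
- job_done(): hands the job in; it is judged then, once.
Trained networks look in a picture, given as the dict that the camera call returned (one of the last four; its "shot" number tells which), for a name from the list of things; names that differ only in an ending like _2 or _b are one class to them, and where a whole thing is asked for, a point or a joint stands for the part that bears it (a point fixed in the world has none). Each returns a list of dicts, best first, with "conf" (0 to 1); they miss things now and then, are a little off and sometimes report something else, mostly with a low value. They report only what shows in the picture. A call takes as long as a camera call. They do not tell look-alikes from the thing itself.
- silhouettes(query, picture): "region" (384x512 bool, what is visible of it) and "bbox" ([left, top, right, bottom] in pixels, round what is visible of it).
The state is a dict: "clock": time; "joint_pos": joint angles; "joint_vel": joint speeds; "tau": joint torques, N m; "eef_pos": TCP position; "tool_rot": TCP orientation; "ft_force": force on the tool from outside, world axes, zero at the start; "ft_torque": the same for the moment, N m; "grip_width": finger opening in m; "grasp_force": force on a finger pad.
Only numpy, scipy, OpenCV 4.12 (cv2) and the standard library are available. Lean on these libraries where they do the work, as an engineer would, in place of code of your own. Each camera call takes 0.05 s, during which the arm holds its last target. There are 200 camera calls.

## Task

The vegetable chopper has just been washed. Fit the coarse dicing insert (the one with the big squares) onto the chopper, with its two holes over the two pins so that it lies flush on the deck, let go of it, and then fold the lid down until it is fully shut over it. Leave the fine insert and the other things where they are.

Things in the scene. Friction and masses are not known exactly. Their poses are not given: they have to be found in the camera images.
- chopper: Vegetable chopper, fixed on the worktop: clear catch box under a flat white deck, 112 (x) x 184 (y) mm, deck top 55 mm above the worktop. Origin: centre of its underside; z up, y along its length towards the lid's hinge (roughly to the robot's left). Only the two pins and, at the hinge end (y > 69 mm), hinge cheeks 19 mm high stand on the deck.
- seat (a point): Point on the deck's top, midway between the two steel pins, (0, -12, 55) mm in the chopper's frame. Pins at (17, 43.5) and (-17, -43.5) mm from it in the chopper's x, y; 10 mm diameter, 13 mm high, top 4 mm tapering to 6 mm. Round it the deck's 44 x 62 mm opening. With the insert fully home its origin is at this point and its y axis along the chopper's y (either way round).
- coarse_insert: Coarse dicing insert, loose, 100 to 200 g, flat on the worktop: grey frame 60 (x) x 110 (y) x 14 (z) mm round a steel grid of 3 x 4 large cells (15 mm). Two through holes of 12 mm diameter, diagonal, at (17, 43.5) and (-17, -43.5) mm in x, y; the same after half a turn about z. Origin: centre of its underside. Grip from above across the 60 mm width at mid length.
- fine_insert: Fine dicing insert, not wanted: same frame and holes, but 6 x 8 small cells (7.5 mm). The two inserts lie side by side right of the chopper, roughly pointing away from the robot (about 90 degrees to the chopper); which of them is farther right varies. Origin: centre of its underside, axes as the coarse one's.
- chopper_lid (a joint): Angle of the chopper's lid in rad: 0 shut (lying level over the deck), 1.57 upright, at most 1.95. Starts at 1.5 to 1.7. The hinge is stiff with friction: the lid stays at any angle where it is left; it takes 1 to 3 N on its outer face to fold it down.
- lid_hinge (a point): Midpoint of the lid's hinge line, at (0, 78, 67) mm in the chopper's frame. The hinge line runs along the chopper's x; the lid folds down towards the chopper's -y.
- lid_edge (a point): Middle of the lid's free edge, end of its 44 mm wide thumb lip: 180 mm from the hinge line, 8 mm off it to the lid's outer side. The lid is a white cover 100 mm wide, 168 mm long (the lip reaches 9 mm more), 6 mm thick, its outer face 11.5 mm off the hinge line, with a 13 mm skirt and grey pusher studs inside. Shut, its top face is 23.5 mm above the deck, its inner face 17.5 mm.
- salt_shaker: Salt shaker, 44 mm across, 90 mm high, standing on the worktop at the back right. Origin: centre of its underside. Leave it alone.
- mandarin: Mandarin, 62 mm across, on the worktop at the back right. Origin: centre of its underside. Leave it alone.
- glass: Drinking glass, 63 mm across, 88 mm high, standing at the back left. Origin: centre of its underside. Leave it alone.
Not all that is in view belongs to the job. There is more than one size of the chopper; the job needs the larger.

How it is judged:
On the way:
1. with the lid still open, the coarse insert lies flush on the deck, its holes over the pins, and is let go of (distance between coarse_insert and seat below 0.003 m and angle between the y axis of coarse_insert and the y axis of chopper, either way round below 0.06 rad and angle between coarse_insert's own z axis and vertical below 0.03 rad and contact force between the fingers and coarse_insert below 0.1 N and value of joint chopper_lid above 0.7 rad), for 0.2 s.
At the end, for the whole second after the job is handed in: The coarse insert lies flush on the chopper's deck with both pins in its holes (origin within 3 mm of the seat, level within 0.03 rad, in line within 0.06 rad), at rest, and the lid is fully shut (within 0.03 rad) (distance between coarse_insert and seat below 0.003 m and angle between the y axis of coarse_insert and the y axis of chopper, either way round below 0.06 rad and angle between coarse_insert's own z axis and vertical below 0.03 rad and value of joint chopper_lid below 0.03 rad and linear speed of coarse_insert below 0.02 m/s); the robot touches nothing.
It fails at once if the fine insert is moved by more than 30 mm (distance of fine_insert from where it was at the start of the episode above 0.03 m).
It fails at once if the salt shaker, the mandarin or the glass is moved by more than 30 mm or knocked over (distance of any of salt_shaker, mandarin, glass from where it was at the start of the episode above 0.03 m or angle between any of salt_shaker, glass's own z axis and vertical above 0.5 rad).
It also fails if it takes over 58 s, if anything falls off the work surface, if the arm or the gripper's body presses on something with over 40 N, if the wrist force passes 120 N, or if a joint passes its speed limit or range.

## Working session

There is one attempt and no reset: what is moved stays moved. The work goes in short steps, Python scripts to look and compute and a tool call to move; the robot and the scene stay as the last step left them, time stands still between calls to the robot, and variables do not carry over. Pictures are saved under pics/ and viewed, at most 10 in all, crops included, and the job is handed in when it is done.

Besides the shell and the picture viewer there is one more tool, called by a JSON object that holds its "fn" and its "kwargs". drive_tool: Moves the arm, as the interface text tells. Its arguments: {"type":"object","properties":{"increments":{"type":"array"}},"required":["increments"]}

```bash
mkdir -p pics
cat > h.py <<'E'
import numpy as np,cv2
from workcell import *
def save(p,n): cv2.imwrite('pics/'+n,p['image'][:,:,::-1])
def ray(p,uv,z):
    V=p['view'];R=V[:3,:3];t=V[:3,3];c=-R.T@t
    d=R.T@np.linalg.inv(p['K'])@np.array([uv[0],uv[1],1.]);return c+d*(z-c[2])/d[2]
def proj(p,X):
    X=np.atleast_2d(X);q=(p['K']@(p['view'][:3,:3]@X.T+p['view'][:3,3:])).T;return q[:,:2]/q[:,2:]
E
python3 - <<'E'
from h import *
a=camera('top');b=camera('side')
cv2.imwrite('pics/a.png',cv2.resize(a['image'][:,:,::-1],(800,600),interpolation=cv2.INTER_CUBIC));cv2.imwrite('pics/b.png',cv2.resize(b['image'][:,:,::-1],(800,600),interpolation=cv2.INTER_CUBIC))
np.save('a.npy',a,allow_pickle=True);np.save('b.npy',b,allow_pickle=True)
for n,p in(('top',a),('side',b)):
  V=p['view'];print(n,-V[:3,:3].T@V[:3,3],V[2,:3],p['K'][0,0])
  for q in['chopper','coarse_insert','fine_insert','chopper_lid','salt_shaker','mandarin','glass']:
    for s in silhouettes(q,p)[:3]:
      m=s['region'].astype(np.uint8);r=cv2.minAreaRect(cv2.findNonZero(m)) if m.any() else 0
      print(q,round(s['conf'],2),s['bbox'],int(m.sum()),r)
E
```

```text
top [ 0.43016893 -0.02311589  1.21914604] [ 0.09248626  0.00137731 -0.99571301] 396.1134728905152
chopper 0.86 [212.9, 191.7, 287.2, 245.9] 2518 ((249.8692626953125, 217.40206909179688), (67.31743621826172, 38.9633674621582), 20.136302947998047)
chopper 0.56 [145.1, 216.3, 199.1, 254.1] 1161 ((172.8000030517578, 235.60000610351562), (44.90434265136719, 27.195587158203125), 18.434947967529297)
chopper 0.48 [354.6, 136.6, 369.2, 152.0] 322 ((362.0, 141.5), (17.0, 20.0), 90.0)
coarse_insert 0.79 [369.5, 202.5, 389.5, 238.3] 524 ((378.5, 221.5), (35.0, 21.0), 90.0)
fine_insert 0.89 [312.4, 196.1, 343.0, 231.9] 762 ((330.1239929199219, 211.43202209472656), (36.85040283203125, 21.376813888549805), 79.69515228271484)
fine_insert 0.75 [215.3, 190.2, 233.4, 226.9] 423 ((222.99148559570312, 207.35694885253906), (11.2906494140625, 39.29146194458008), 19.798877716064453)
chopper_lid 0.93 [216.1, 190.6, 233.3, 227.7] 397 ((223.2000274658203, 207.39999389648438), (11.384199142456055, 38.57978057861328), 18.43494987487793)
chopper_lid 0.82 [150.0, 219.0, 196.0, 255.6] 1063 ((173.49154663085938, 235
[... 1340 characters left out ...]
19.56635284423828, 41.13097381591797), 87.61405944824219)
fine_insert 0.84 [230.9, 241.3, 269.9, 264.5] 605 ((248.38623046875, 249.84585571289062), (16.79143524169922, 39.879661560058594), 80.13418579101562)
chopper_lid 0.9 [227.1, 135.4, 254.6, 187.5] 1320 ((241.0, 162.5), (49.0, 28.0), 90.0)
chopper_lid 0.73 [205.8, 167.3, 225.0, 185.6] 281 ((216.83663940429688, 173.6336669921875), (20.696773529052734, 16.020099639892578), 5.7105937004089355)
salt_shaker 0.58 [295.1, 206.6, 306.8, 232.7] 323 ((301.5, 220.5), (27.0, 13.0), 90.0)
mandarin 0.86 [315.9, 249.2, 337.6, 268.3] 374 ((327.5, 258.0), (20.0, 21.0), 90.0)
glass 0.69 [272.8, 147.8, 288.5, 172.7] 289 ((279.0, 160.5), (23.0, 14.0), 90.0)
```

View pics/a.png

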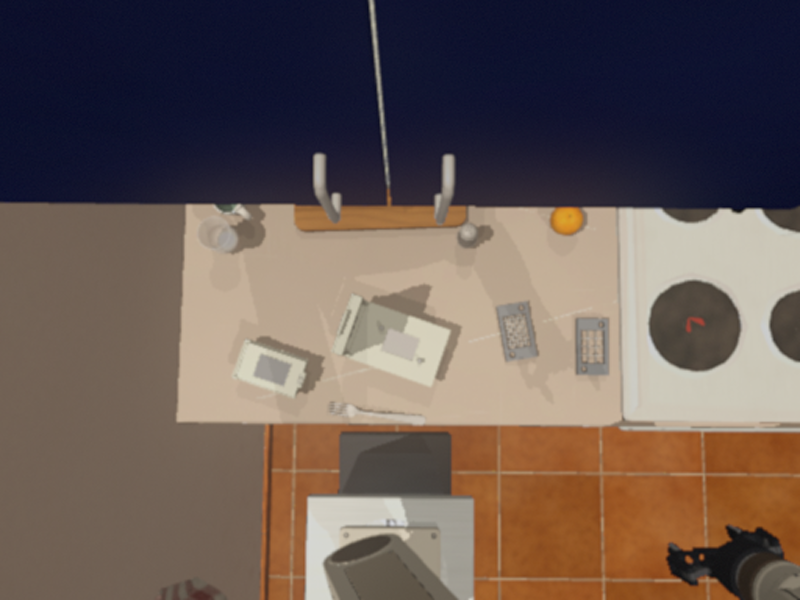

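View pics/b.png

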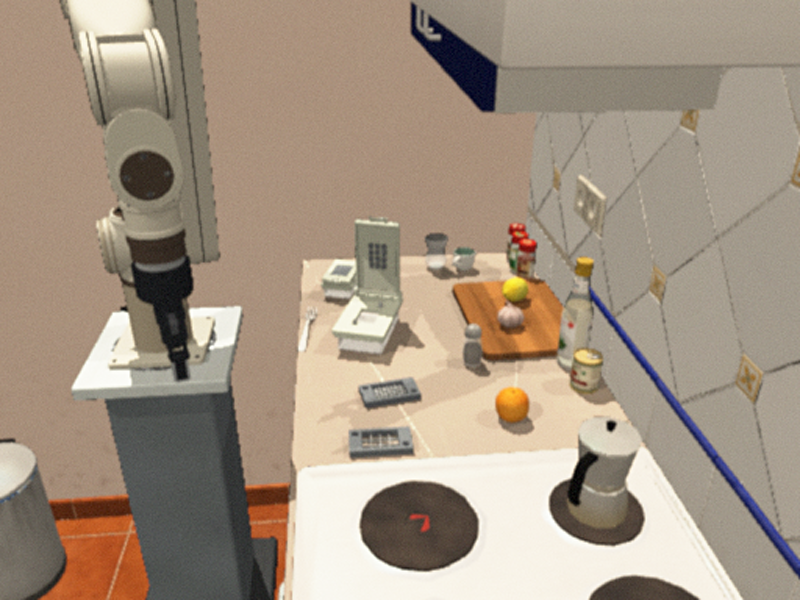

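The side view shows the larger chopper at about (370,325) with its lid upright. The coarse insert is the nearer and right-hand one: (380,441) in the side view, (592,346) in the top view. The fine one is at (517,331) in the top view. Next I fit poses by edges.

```bash
cat > fit.py <<'E'
from h import *
from scipy.optimize import minimize
def rect(w,l,z,cx=0,cy=0,sides='lrbt'):
    out=[];n=60;s=np.linspace(-.5,.5,n)
    for k in sides:
        e=dict(l=(-w/2+0*s,l*s),r=(w/2+0*s,l*s),b=(w*s,-l/2+0*s),t=(w*s,l/2+0*s))[k]
        out.append(np.c_[e[0]+cx,e[1]+cy,0*s+z])
    return np.vstack(out)
def pose(M,p):
    c,s=np.cos(p[2]),np.sin(p[2]);return np.c_[p[0]+c*M[:,0]-s*M[:,1],p[1]+s*M[:,0]+c*M[:,1],M[:,2]]
INS=np.vstack([rect(.06,.11,.014)])
DECK=np.vstack([rect(.112,.155,.055,cy=-.0145,sides='lrb'),rect(.044,.062,.055,cy=-.012)])
def grad(p,sg):
    g=cv2.GaussianBlur(p['image'].astype(np.float32),(0,0),sg);return np.sqrt(sum(cv2.Sobel(g,-1,*d).__pow__(2).sum(2) for d in((1,0),(0,1))))
def fit(M,pics,p0):
    p0=np.array(p0,float)
    for sg in(2,1,.7):
        G=[grad(p,sg) for p in pics]
        def f(q):
            P=pose(M,p0+q*[.001,.001,.01]);return -sum(cv2.remap(g,*[c.astype(np.float32).reshape(-1,1) for c in proj(p,P).T],cv2.INTER_CUBIC).mean()/g.std() for g,p in zip(G,pics))
        r=min((minimize(f,s0,method='Nelder-Mead',options=dict(initial_simplex=np.array(s0)+np.array([[0,0,0],[4,0,0],[0,4,0],[0,0,6]])/(1 if sg==2 else 3))) for s0 in([0,0,0],[-2,-2,-3],[2,-2,3.])),key=lambda r:r.fun);p0=p0+r.x*[.001,.001,.01]
    return p0,r.fun
E
cat > m1.py <<'E'
from fit import *
a=np.load('a.npy',allow_pickle=True).item();b=np.load('b.npy',allow_pickle=True).item()
def init(uv0,uv1,z): 
    p,q=ray(a,uv0,z),ray(a,uv1,z);return (p+q)/2,q-p
k=.64
ci=ray(a,np.array([592,346])*k,.014)[:2]; fi=ray(a,np.array([517,331])*k,.014)[:2]
# chopper: yaw of long axis: free end right -> hinge left
e=ray(a,np.array([441,356])*k,.055);t=ray(a,np.array([350,323])*k,.055);d=t-e;yaw=np.arctan2(d[1],d[0])-np.pi/2
se=ray(a,np.array([401,345])*k,.055)
y=np.array([-np.sin(yaw),np.cos(yaw)]);cc=se[:2]+.012*y
print('init',cc,yaw,ci,fi)
tiles=[]
for nm,M,p0 in(('ch',DECK,[*cc,yaw]),('co',INS,[*ci,-np.pi/2]),('fi',INS,[*fi,-np.pi/2+.1])):
    for pp in([a,b],[a],[b]):
        p,f=fit(M,pp,p0);print(nm,p.round(4),round(f,2))
        if len(pp)==2: P=p
    for pic in(a,b):
        u=proj(pic,pose(M,P));c=u.mean(0).astype(int);s=5 if nm=='ch' else 5
        h=(50,40)
        x0,y0=c[0]-h[0]//1,c[1]-h[1]//1
        im=cv2.resize(pic['image'][y0:y0+60+20,x0:x0+100,::-1],None,fx=4,fy=4,interpolation=cv2.INTER_CUBIC)[:200+120]
        for q in u[::4]: cv2.circle(im,tuple(int(v) for v in ((q-[x0,y0])*4+1.5)),0,(0,0,255),-1)
        tiles.append(cv2.resize(im,(266,213)))
cv2.imwrite('pics/c.png',np.vstack([np.hstack(tiles[0::2]),np.hstack(tiles[1::2])]))
E
python3 m1.py
```

```text
init [ 0.4446408  -0.00822179] -0.338692107179531 [ 0.44214028 -0.38991614] [ 0.47000462 -0.24471213]
ch [ 0.4452 -0.0054 -0.3231] -4.52
ch [ 0.4468 -0.0063 -0.325 ] -2.15
ch [ 0.444  -0.0033 -0.3146] -2.63
co [ 0.4429 -0.3906 -1.6213] -4.55
co [ 0.4437 -0.3857 -1.5729] -2.18
co [ 0.4422 -0.3912 -1.5857] -2.79
fi [ 0.4698 -0.2439 -1.4646] -4.31
fi [ 0.4706 -0.2392 -1.4037] -1.59
fi [ 0.4671 -0.2444 -1.4145] -3.08
```

View pics/c.png

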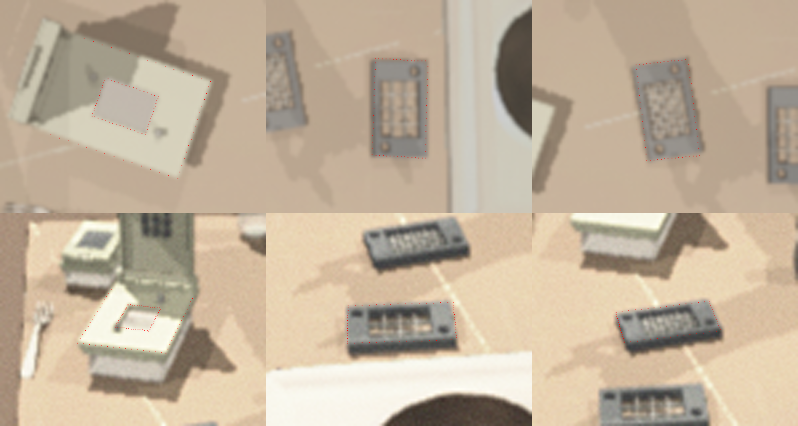

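The overlays match: the chopper is at (0.445,-0.005) with yaw -0.323, and the coarse insert is at about (0.443,-0.388) with yaw near -1.58. Starting the approach, with the gripper partly closed to clear the hob edge.

{"fn": "drive_tool", "kwargs": {"increments": [[[30,9,0],[0,0,0],0.82],[[37,11,0],[0,0,0],0.82],[[37,11,0],[0,0,0],0.82],[[37,11,0],[0,0,0],0.82],[[37,11,0],[0,0,0],0.82],[[37,11,-15],[0,0,0],0.82],[[37,11,-15],[0,0,0],0.82],[[37,11,-15],[0,0,0],0.82]]}}

```text
clock: 1.47
eef_pos: [0.4382, -0.3912, 0.1862]
tool_rot: [0.989, 0.149, 0.0, 0.001]
ft_force: [0.5, -1.0, 0.7]
grip_width: 0.0706
grasp_force: 0.0
```

```bash
cat > st.py <<'E'
from h import *
from scipy.spatial.transform import Rotation as R
o=get_obs();r=R.from_quat(o['tool_rot']).as_matrix()
print('t',round(o['clock'],2),'p',o['eef_pos'].round(4) if hasattr(o['eef_pos'],'round') else o['eef_pos'],'y',r[:,1].round(3),'ang',np.degrees(np.arctan2(r[1,1],r[0,1])).round(2),'z',r[:,2].round(3),'q',np.round(o['joint_pos'],3),'F',np.round(o['ft_force'],1),'w',o['grip_width'],o['grasp_force'])
E
python3 st.py
```

```text
t 1.47 p [ 0.4382 -0.3912  0.1862] y [ 0.294 -0.956  0.001] ang -72.88 z [ 0.001 -0.001 -1.   ] q [-0.729  0.434  0.163  1.298 -0.     2.114] F [ 0.5 -1.   0.7] w 0.07061809240617513 0.0
```

{"fn": "drive_tool", "kwargs": {"increments": [[[2,1,-30],[0,0,-6],0.82],[[2,1,-30],[0,0,-6],0.82],[[1,1,-30],[0,0,-6],0.82],[[0,0,-30],[0,0,0],0.82],[[0,0,-25],[0,0,0],0.82],[[0,0,-15],[0,0,0],0.82],[[0,0,0],[0,0,0],0.82]]}}

```text
clock: 2.05
eef_pos: [0.4386, -0.3865, 0.022]
tool_rot: [1.0, -0.008, -0.003, -0.003]
ft_force: [-1.0, 0.8, -0.9]
grip_width: 0.07
grasp_force: 0.0
```

```bash
python3 st.py
python3 - <<'E'
from h import *
a=camera('top');b=camera('side')
c=a['image'][180:260,330:430,::-1];d=b['image'][230:310,190:290,::-1]
cv2.imwrite('pics/d.png',np.hstack([cv2.resize(x,(400,320),interpolation=cv2.INTER_CUBIC) for x in(c,d)]))
E
```

```text
t 2.05 p [ 0.4386 -0.3865  0.022 ] y [-0.015 -1.    -0.005] ang -90.87 z [-0.006  0.006 -1.   ] q [-0.722  0.577 -0.062  0.94  -0.     2.435] F [-1.   0.8 -0.9] w 0.06998751147524601 0.0
```

View pics/d.png

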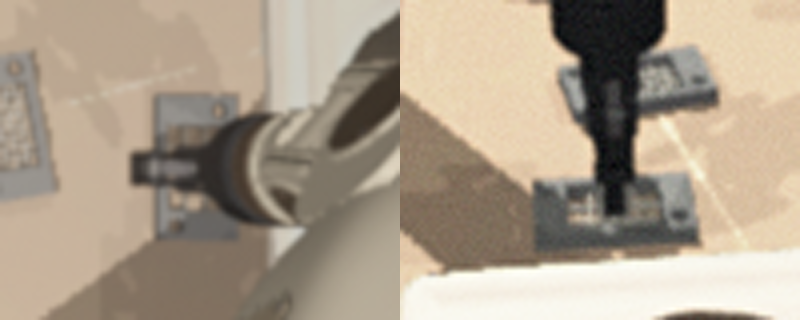

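The fingers straddle the insert at mid-length, with the near finger at (617,205) and the insert centre at about (616,205). Going down.

{"fn": "drive_tool", "kwargs": {"increments": [[[1,-1,-8],[0,0,0],0.82],[[1,-1,-8],[0,0,0],0.82],[[0,0,-4],[0,0,0],0.82],[[0,0,0],[0,0,0],0.82],[[0,0,0],[0,0,0],0.82]]}}

```text
clock: 2.57
eef_pos: [0.443, -0.3908, 0.0062]
tool_rot: [1.0, -0.008, -0.0, -0.0]
ft_force: [-0.2, -0.0, 0.2]
grip_width: 0.0699
grasp_force: 0.0
```

{"fn": "drive_tool", "kwargs": {"increments": [[[0,1,-3],[0,0,0],0.82],[[0,0,0],[0,0,0],0.82],[[0,0,0],[0,0,0],0.75],[[0,0,0],[0,0,0],0.7],[[0,0,0],[0,0,0],0.6],[[0,0,0],[0,0,0],0.5],[[0,0,0],[0,0,0],0.5],[[0,0,0],[0,0,0],0.5]]}}

```text
clock: 3.23
eef_pos: [0.4434, -0.3901, 0.0042]
tool_rot: [1.0, -0.008, 0.0, 0.0]
ft_force: [-1.4, 1.3, 5.5]
grip_width: 0.0574
grasp_force: 64.5
```

{"fn": "drive_tool", "kwargs": {"increments": [[[0,0,5],[0,0,0],0.0],[[0,0,10],[0,0,0],0.0],[[0,0,15],[0,0,0],0.0],[[0,0,30],[0,0,0],0.0],[[0,0,40],[0,0,0],0.0],[[0,0,20],[0,0,0],0.0],[[0,0,0],[0,0,0],0.0],[[0,0,0],[0,0,0],0.0]]}}

```text
clock: 3.9
eef_pos: [0.4442, -0.3907, 0.1253]
tool_rot: [1.0, -0.008, 0.002, 0.001]
ft_force: [-0.6, -0.2, -2.0]
grip_width: 0.0576
grasp_force: 64.5
```

```bash
python3 st.py
python3 - <<'E'
from h import *
a=camera('top');b=camera('side')
c=a['image'][180:260,330:430,::-1];d=b['image'][200:280,190:290,::-1]
cv2.imwrite('pics/e.png',np.hstack([cv2.resize(x,(400,320),interpolation=cv2.INTER_CUBIC) for x in(c,d)]))
E
```

```text
t 3.9 p [ 0.4442 -0.3907  0.1253] y [-0.015 -1.     0.003] ang -90.88 z [ 0.003 -0.003 -1.   ] q [-0.721  0.479  0.071  1.158  0.     2.436] F [-0.6 -0.2 -2. ] w 0.0576166573936181 64.50592875480652
```

View pics/e.png

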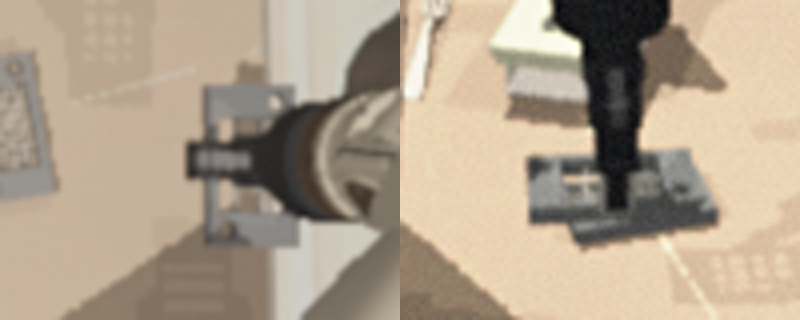

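It is held level and lifted. Carrying it to above the chopper while turning.

{"fn": "drive_tool", "kwargs": {"increments": [[[0,20,10],[0,0,5],0.0],[[0,30,10],[0,0,6],0.0],[[0,34,5],[0,0,6.5],0.0],[[0,34,0],[0,0,6.5],0.0],[[0,34,0],[0,0,6.5],0.0],[[0,34,0],[0,0,6.5],0.0],[[0,34,0],[0,0,6.5],0.0],[[0,34,0],[0,0,6.5],0.0]]}}

```text
clock: 4.67
eef_pos: [0.4413, -0.1339, 0.1463]
tool_rot: [0.908, 0.418, -0.002, -0.001]
ft_force: [0.8, 0.5, -1.7]
grip_width: 0.0573
grasp_force: 64.5
```

{"fn": "drive_tool", "kwargs": {"increments": [[[0,34,0],[0,0,6.5],0.0],[[-1,34,0],[0,0,6.5],0.0],[[-1,30,0],[0,0,5.4],0.0],[[-1,22,-10],[0,0,4],0.0],[[0,0,-15],[0,0,0],0.0],[[0,0,-10],[0,0,0],0.0],[[0,0,0],[0,0,0],0.0],[[0,0,0],[0,0,0],0.0]]}}

```text
clock: 5.33
eef_pos: [0.4384, -0.0157, 0.1116]
tool_rot: [0.811, 0.585, -0.002, -0.001]
ft_force: [-0.0, -0.0, -2.0]
grip_width: 0.0578
grasp_force: 64.5
```

```bash
python3 st.py
cat > m2.py <<'E'
from fit import *
import sys
o=get_obs();pz=o['eef_pos'];zu=pz[2]-.004
a=camera('top');b=camera('side')
np.save('a2.npy',a,allow_pickle=True);np.save('b2.npy',b,allow_pickle=True)
M=INS+[0,0,zu]
u=proj(a,[[pz[0],pz[1],zu]])[0];v=proj(b,[[pz[0],pz[1],zu]])[0]
L=rect(.06,.11,zu+.014,sides='b');P0=[pz[0],pz[1],-.323]
print('z',zu)
t=[]
for n,p,w in(('top',a,u),('side',b,v)):
    q,f=fit(M,[p],P0);print(n,q.round(4),round(f,2))
    x0,y0=int(w[0])-40,int(w[1])-38
    im=cv2.resize(p['image'][y0:y0+80,x0:x0+80,::-1],(400,400),interpolation=cv2.INTER_CUBIC)
    for k in proj(p,pose(M,q))[::4]: cv2.circle(im,tuple(int(e) for e in (k-[x0,y0])*5+2),0,(0,0,255),-1)
    t.append(im)
cv2.imwrite('pics/'+sys.argv[1],np.hstack(t))
E
python3 m2.py f.png
```

```text
t 5.33 p [ 0.4384 -0.0157  0.1116] y [ 0.949 -0.317 -0.005] ang -18.46 z [-0.005  0.    -1.   ] q [-0.036  0.22  -0.354  1.002 -0.     1.857] F [-0. -0. -2.] w 0.05777344309291067 64.53818678855896
z 0.10760028961832382
top [ 0.4305 -0.0282 -0.0292] -2.16
side [ 0.4386 -0.0367 -0.3326] -2.91
```

View pics/f.png

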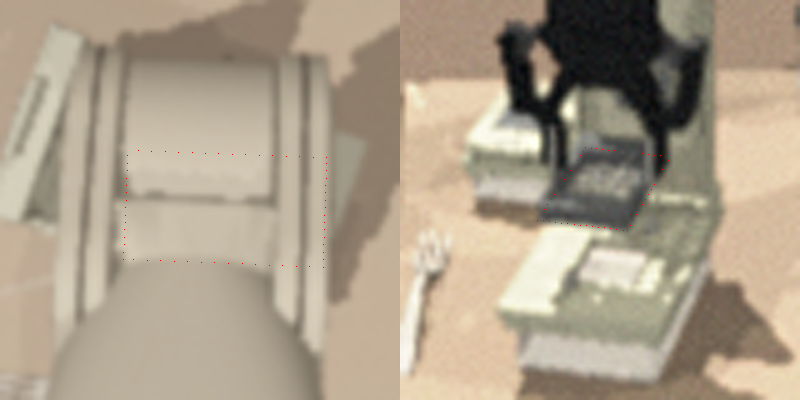

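The wrist hides the insert from above, so I use the side view. My fit there locked onto the insert's lower front edge, (545–630, 225). I go lower and use a model that includes the front face.

{"fn": "drive_tool", "kwargs": {"increments": [[[1,0,-10],[0,0,0],0.0],[[2,-1,-12],[0,0,0],0.0],[[0,0,-7],[0,0,0],0.0],[[0,0,0],[0,0,0],0.0],[[0,0,0],[0,0,0],0.0]]}}

```text
clock: 5.85
eef_pos: [0.4429, -0.0171, 0.0843]
tool_rot: [0.812, 0.584, -0.0, -0.0]
ft_force: [-0.1, -0.1, -0.6]
grip_width: 0.0575
grasp_force: 64.5
```

```bash
python3 st.py
cat > m3.py <<'E'
from fit import *
import sys
o=get_obs();pz=o['eef_pos'];zu=pz[2]-.004
b=camera('side');a0=np.load('b.npy',allow_pickle=True).item()
s=np.linspace(0,1,30)
vert=lambda x,y:np.c_[0*s+x,0*s+y,.014*s]
M=np.vstack([rect(.06,.11,.014,sides='b'),rect(.06,.11,0,sides='b'),vert(-.03,-.055),vert(.03,-.055),
  rect(.06,.11,.014,sides='l')[:25],rect(.06,.11,.014,sides='r')[:25]])+[0,0,zu]
D=np.vstack([rect(.112,.155,.055,cy=-.0145,sides='lrb')])
def fxy(M,p,p0,yaw):
    g=grad(p,.8)
    best=max(((cv2.remap(g,*[c.astype(np.float32).reshape(-1,1) for c in proj(p,pose(M,[p0[0]+dx,p0[1]+dy,yaw])).T],cv2.INTER_CUBIC).mean(),dx,dy) for dx in np.arange(-.01,.0101,.0005) for dy in np.arange(-.014,.0141,.0005)))
    return p0[0]+best[1],p0[1]+best[2],best[0]
yaw=-.322
i=fxy(M,b,pz[:2],yaw);d0=fxy(D,a0,(.4452,-.0054),yaw);d1=fxy(D,b,(.4452,-.0054),yaw)
R=np.array([[np.cos(yaw),-np.sin(yaw)],[np.sin(yaw),np.cos(yaw)]])
print('tcp',pz.round(4),'ins',np.round(i,4),'deck0',np.round(d0,4),'deck1',np.round(d1,4))
for d in(d0,d1):
    w=np.array(d[:2])+R@[0,-.012];e=w-np.array(i[:2]);print('seat',w.round(4),'need world mm',(e*1e3).round(1),'chopper xy',(R.T@e*1e3).round(1))
w=proj(b,[[pz[0],pz[1],.06]])[0];x0,y0=int(w[0])-45,int(w[1])-30
im=cv2.resize(b['image'][y0:y0+70,x0:x0+90,::-1],(720,560),interpolation=cv2.INTER_CUBIC)
for m,q,c in((M,i,(0,0,255)),(D,d1,(255,0,0))):
    for k in proj(b,pose(m,[q[0],q[1],yaw]))[::3]: cv2.circle(im,tuple(int(e) for e in (k-[x0,y0])*8+3.5),1,c,-1)
cv2.imwrite('pics/'+sys.argv[1],im)
E
python3 m3.py g.png
```

```text
t 5.85 p [ 0.4429 -0.0171  0.0843] y [ 0.948 -0.318 -0.001] ang -18.51 z [-0.001  0.    -1.   ] q [-0.039  0.258 -0.386  0.928  0.     1.855] F [-0.1 -0.1 -0.6] w 0.05749137777434333 64.54220294952393
tcp [ 0.4429 -0.0171  0.0843] ins [ 4.444000e-01 -1.510000e-02  4.017296e+02] deck0 [ 4.442000e-01 -4.400000e-03  3.657238e+02] deck1 [ 4.502000e-01 -7.400000e-03  2.471271e+02]
seat [ 0.4404 -0.0158] need world mm [-4.  -0.7] chopper xy [-3.6 -2. ]
seat [ 0.4464 -0.0188] need world mm [ 2.  -3.7] chopper xy [ 3.  -2.9]
```

View pics/g.png

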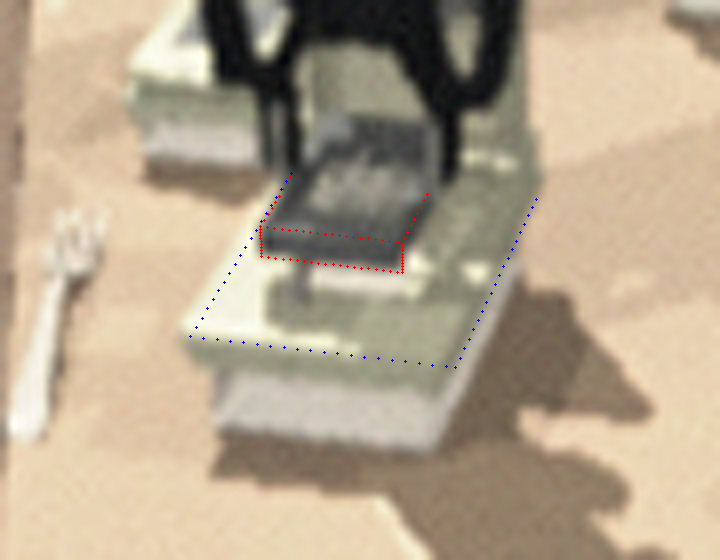

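The near pin shows at about (300,285), just below the insert's front left. I check the pins and holes against the deck fit from the clean picture before lowering.

```bash
cat > m4.py <<'E'
from fit import *
import sys
o=get_obs();pz=o['eef_pos'];zu=pz[2]-.004;yaw=-.322
ps=[camera('side') for _ in range(6)];b=ps[0];avg=np.mean([p['image'].astype(float) for p in ps],0).astype(np.uint8)
b0=np.load('b.npy',allow_pickle=True).item();a0=np.load('a.npy',allow_pickle=True).item()
t=np.linspace(0,2*np.pi,40);circ=lambda x,y,z,r:np.c_[x+r*np.cos(t),y+r*np.sin(t),0*t+z]
PIN=np.vstack([np.vstack([circ(sx*17e-3,-.012+sx*43.5e-3,.068,.003),circ(sx*17e-3,-.012+sx*43.5e-3,.055,.005)]) for sx in(1,-1)])
tiles=[]
for p,im,q in((b,avg,(.4442,-.0044)),(b0,b0['image'],(.4442,-.0044)),(a0,a0['image'],(.4468,-.0063))):
    w=proj(p,[[.442,-.017,.06]])[0];x0,y0=int(w[0])-22,int(w[1])-28
    if p is a0:x0-=4
    c=cv2.resize(im[y0:y0+56,x0:x0+44,::-1],None,fx=6,fy=6,interpolation=cv2.INTER_CUBIC)
    d=c.copy()
    dr=[(PIN,q,(0,0,255)),(DECK,q,(255,0,0))]
    if p is b: dr.append((np.vstack([circ(-.017,-.0435,zu+.014,.006),rect(.06,.11,zu+.014),rect(.06,.11,zu,sides='b')]) ,None,(0,200,0)))
    for m,qq,col in dr:
        if m is DECK or qq is not None: P=pose(m,[*qq,yaw])
        else: P=pose(m,[pz[0],pz[1],yaw]);P[:,2]=m[:,2]
        for k in proj(p,P)[::2]: cv2.circle(d,tuple(int(e) for e in (k-[x0,y0])*6+2.5),0,col,-1)
    tiles.append(np.vstack([c[:300],d[:300]]) )
cv2.imwrite('pics/'+sys.argv[1],np.hstack(tiles)[:600,:800])
E
python3 m4.py i.png
```

```text
(no output)
```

View pics/i.png

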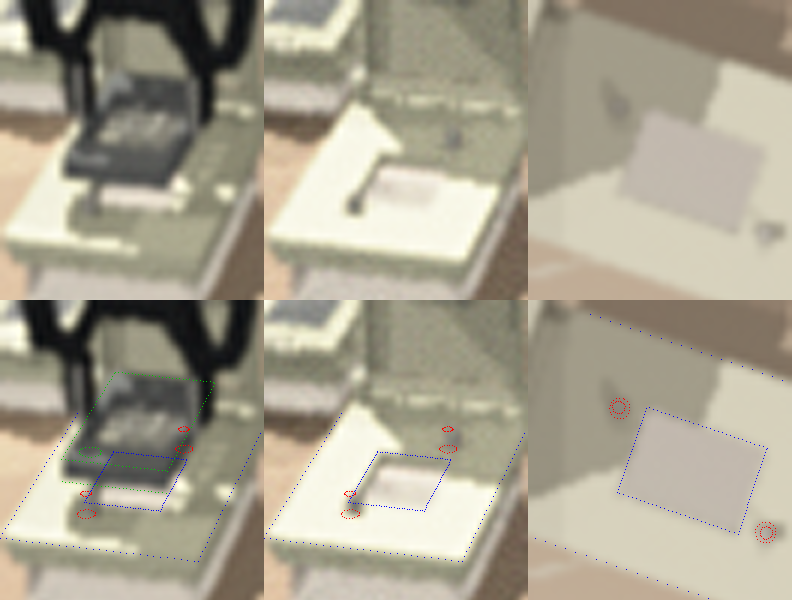

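In the clean view the pins sit at (355,203) and (453,138), about 2.4 mm right of the deck prediction. So the seat is at about (0.443,-0.017), and the insert is within about 1.5 mm of it. Lowering.

{"fn": "drive_tool", "kwargs": {"increments": [[[-1,-0.5,-6],[0,0,0],0.0],[[0,0,-5],[0,0,0],0.0],[[0,0,-3],[0,0,0],0.0],[[0,0,-2],[0,0,0],0.0],[[0,0,0],[0,0,0],0.0],[[0,0,0],[0,0,0],0.0]]}}

```text
clock: 6.7
eef_pos: [0.4425, -0.0166, 0.0681]
tool_rot: [0.811, 0.585, 0.001, -0.001]
ft_force: [1.0, 3.8, -1.9]
grip_width: 0.0576
grasp_force: 64.5
```

{"fn": "drive_tool", "kwargs": {"increments": [[[0,1,-2],[0,0,0],0.0],[[0,0,-2],[0,0,0],0.0],[[0,0,-2],[0,0,0],0.0],[[0,0,0],[0,0,0],0.0],[[0,0,0],[0,0,0],0.0]]}}

```text
clock: 7.12
eef_pos: [0.4424, -0.0161, 0.0621]
tool_rot: [0.811, 0.584, 0.0, -0.0]
ft_force: [2.2, 3.6, -2.2]
grip_width: 0.0579
grasp_force: 64.4
```

{"fn": "drive_tool", "kwargs": {"increments": [[[0.5,0.5,-1],[0,0,0],0.0],[[0,0,-1],[0,0,0],0.0],[[0,0,-1],[0,0,0],0.0],[[0,0,-1],[0,0,0],0.0],[[0,0,0],[0,0,0],0.0],[[0,0,0],[0,0,0],0.0]]}}

```text
clock: 7.62
eef_pos: [0.4426, -0.0161, 0.0592]
tool_rot: [0.812, 0.584, -0.0, 0.0]
ft_force: [-2.0, 1.8, 7.6]
grip_width: 0.0577
grasp_force: 65.6
```

It has reached the deck at z 0.059 with 7.6 N upward. Releasing and rising.

{"fn": "drive_tool", "kwargs": {"increments": [[[0,0,0],[0,0,0],0.75],[[0,0,0],[0,0,0],0.85],[[0,0,0],[0,0,0],0.85],[[0,0,0],[0,0,0],0.85],[[0,0,15],[0,0,0],0.85],[[0,0,30],[0,0,0],0.85],[[0,0,40],[0,0,0],0.85],[[0,0,40],[0,0,0],0.85]]}}

```text
clock: 8.28
eef_pos: [0.4413, -0.016, 0.1837]
tool_rot: [0.812, 0.584, -0.002, -0.001]
ft_force: [1.7, -0.3, 0.0]
grip_width: 0.0729
grasp_force: 0.0
```

```bash
python3 st.py
python3 - <<'E'
from fit import *
p=camera('side');w=proj(p,[[.442,.0,.11]])[0];x0,y0=int(w[0])-50,int(w[1])-45
cv2.imwrite('pics/j.png',cv2.resize(p['image'][y0:y0+90,x0:x0+100,::-1],(660,594),interpolation=cv2.INTER_CUBIC));print(x0,y0)
E
```

```text
t 8.28 p [ 0.4413 -0.016   0.1837] y [ 0.948 -0.317 -0.003] ang -18.49 z [-0.004 -0.    -1.   ] q [-0.036  0.157 -0.227  1.19  -0.     1.858] F [ 1.7 -0.3  0. ] w 0.07290747390135444 0.0
184 140
```

View pics/j.png

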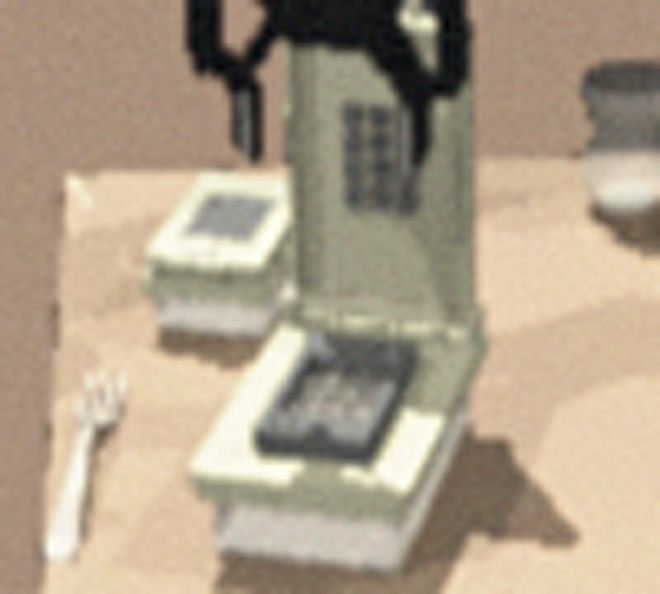

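Frame and grid lie flush on the deck at (335,400), and the lid is still upright. Next: shut the fingers, pass over the lid and get behind it.

{"fn": "drive_tool", "kwargs": {"increments": [[[0,0,34],[0,0,0],0.3],[[0,0,35],[0,0,0],0.0],[[0,0,30],[0,0,0],0.0],[[10.5,31,5],[0,0,0],0.0],[[10.5,31,0],[0,0,0],0.0],[[10.5,31,0],[0,0,0],0.0],[[10.5,31,0],[0,0,0],0.0],[[10.5,31,0],[0,0,0],0.0]]}}

```text
clock: 9.0
eef_pos: [0.4955, 0.1403, 0.2871]
tool_rot: [0.812, 0.584, -0.0, 0.0]
ft_force: [1.2, -0.3, 0.0]
grip_width: -0.0002
grasp_force: 0.0
```

```bash
cat > c.py <<'E'
from h import *
o=get_obs();y=np.array([.317,.9485]);x=np.array([.9485,-.317]);d=o['eef_pos'][:2]-np.array([.4463,-.0051]);z=o['eef_pos'][2]
print('chopper x,y,z mm',(d@x*1e3).round(1),(d@y*1e3).round(1),round(z*1e3,1),'F',np.round(o['ft_force'],1),'t',o['clock'],'w',o['grip_width'],'q',np.round(o['joint_pos'],2))
E
python3 c.py
```

```text
chopper x,y,z mm 0.6 153.5 287.1 F [ 1.2 -0.3  0. ] t 9.0 w -0.00020689414127160978 q [ 0.28  0.25  0.17  1.48 -0.    2.17]
```

{"fn": "drive_tool", "kwargs": {"increments": [[[0,0,-36],[0,0,0],0.0],[[0,0,-36],[0,0,0],0.0],[[-6.3,-19,-8],[0,0,0],0.0],[[-6.3,-19,0],[0,0,0],0.0],[[-5,-14,0],[0,0,0],0.0],[[-4,-12,0],[0,0,0],0.0],[[-4,-12,-1],[0,0,0],0.0],[[-3,-9,-1],[0,0,0],0.0]]}}

```text
clock: 9.67
eef_pos: [0.4664, 0.0533, 0.2053]
tool_rot: [0.812, 0.584, 0.0, -0.0]
ft_force: [1.0, 1.8, -0.9]
grip_width: 0.0001
grasp_force: 0.6
```

```bash
python3 c.py
```

```text
chopper x,y,z mm 0.5 61.7 205.3 F [ 1.   1.8 -0.9] t 9.6667 w 7.721873345566677e-05 q [ 0.11  0.19 -0.12  1.25  0.    2.01]
```

The lid is folding with about 2 N. Following the arc.

{"fn": "drive_tool", "kwargs": {"increments": [[[-5.3,-16,-5],[0,0,0],0.0],[[-5.1,-15.2,-6],[0,0,0],0.0],[[-5.1,-15.2,-9],[0,0,0],0.0],[[-4.8,-14.2,-11],[0,0,0],0.0],[[-4.1,-12.3,-13],[0,0,0],0.0],[[-3.5,-10.4,-14],[0,0,0],0.0],[[-3.2,-9.5,-16],[0,0,0],0.0],[[-2.2,-6.6,-17],[0,0,0],0.0]]}}

```text
clock: 10.33
eef_pos: [0.4337, -0.0468, 0.1145]
tool_rot: [0.812, 0.584, 0.001, 0.001]
ft_force: [0.5, -0.9, -0.5]
grip_width: -0.0
grasp_force: 0.4
```

```bash
python3 c.py
```

```text
chopper x,y,z mm 1.3 -43.5 114.5 F [ 0.5 -0.9 -0.5] t 10.3333 w -1.3514341737001166e-05 q [-0.11  0.21 -0.36  1.   -0.    1.79]
```

{"fn": "drive_tool", "kwargs": {"increments": [[[-2,-6,-14],[0,0,0],0.0],[[-2,-5,-12],[0,0,0],0.0],[[0,0,-6],[0,0,0],0.0],[[0,0,-3],[0,0,0],0.0],[[0,0,-2],[0,0,0],0.0],[[0,0,0],[0,0,0],0.0],[[0,0,0],[0,0,0],0.0]]}}

```text
clock: 10.92
eef_pos: [0.4289, -0.0567, 0.0785]
tool_rot: [0.811, 0.584, -0.001, 0.001]
ft_force: [-5.1, -1.6, 6.5]
grip_width: 0.0003
grasp_force: 3.4
```

```bash
python3 c.py
```

```text
chopper x,y,z mm -0.2 -54.5 78.5 F [-5.1 -1.6  6.5] t 10.9167 w 0.00027282754315158145 q [-0.13  0.25 -0.42  0.9  -0.    1.76]
```

{"fn": "drive_tool", "kwargs": {"increments": [[[0,0,-2],[0,0,0],0.0],[[0,0,0],[0,0,0],0.0],[[0,0,0],[0,0,0],0.0],[[0,0,10],[0,0,0],0.0],[[0,0,40],[0,0,0],0.0],[[0,0,40],[0,0,0],0.0],[[-5,-40,10],[0,0,0],0.0],[[-5,-40,0],[0,0,0],0.0]]}}

```text
clock: 11.58
eef_pos: [0.4233, -0.1363, 0.1805]
tool_rot: [0.809, 0.587, 0.003, 0.004]
ft_force: [1.7, -1.0, 0.0]
grip_width: 0.0002
grasp_force: 0.0
```

{"fn": "drive_tool", "kwargs": {"increments": [[[-5,-40,0],[0,0,0],0.0],[[-5,-40,0],[0,0,0],0.0],[[-5,-40,0],[0,0,0],0.0],[[-5,-40,0],[0,0,0],0.0],[[0,-20,0],[0,0,0],0.0],[[0,0,0],[0,0,0],0.0]]}}

```text
clock: 12.08
eef_pos: [0.3996, -0.3207, 0.176]
tool_rot: [0.813, 0.582, -0.0, 0.002]
ft_force: [0.4, 0.5, 0.9]
grip_width: 0.0003
grasp_force: 0.0
```

```bash
python3 c.py
cat > v.py <<'E'
from fit import *
a=camera('top');b=camera('side')
# lid top face outline, shut: x +-50, y 78-168..78+?, z=.0785; score over lid angles
def lid(th):
    s=np.linspace(0,1,60);e=.168
    L=np.vstack([np.c_[-.05+0*s,.02+(e-.02)*s],np.c_[.05+0*s,.02+(e-.02)*s],np.c_[-.05+.1*s,e+0*s]])
    r=L[:,1];return np.c_[L[:,0],.078-r*np.cos(th)+.0115*np.sin(th),.067+r*np.sin(th)+.0115*np.cos(th)]
for n,p in(('top',a),('side',b)):
    g=grad(p,.8);res=[]
    for th in np.arange(0,.3,.02):
        res.append(max((cv2.remap(g,*[c.astype(np.float32).reshape(-1,1) for c in proj(p,pose(lid(th),[.4463+dx,-.0051+dy,-.322])).T],cv2.INTER_CUBIC).mean()/g.std()) for dx in(-.002,0,.002) for dy in(-.002,0,.002)))
    print(n,np.round(res,2))
    for s in silhouettes('chopper_lid',p)[:2]: print(round(s['conf'],2),s['bbox'])
    print('pred',proj(p,pose(lid(0),[.4463,-.0051,-.322])).min(0),proj(p,pose(lid(0),[.4463,-.0051,-.322])).max(0))
E
python3 v.py
```

```text
chopper x,y,z mm 55.8 -314.2 176.0 F [0.4 0.5 0.9] t 12.0833 w 0.00031576036661164447 q [-0.68  0.29 -0.07  1.2  -0.    1.22]
top [2.53 2.52 2.51 2.49 2.48 2.47 2.45 2.41 2.37 2.31 2.24 2.18 2.12 2.07
 2.03]
0.81 [220.7, 195.7, 287.0, 245.1]
0.64 [153.5, 217.2, 194.5, 253.9]
pred [226.77557062 195.74176742] [286.86170877 245.59715139]
side [3.39 3.32 3.27 3.19 2.83 2.39 2.08 1.84 1.66 1.61 1.56 1.51 1.71 1.92
 2.  ]
0.86 [216.0, 183.8, 255.3, 212.6]
pred [213.81448758 185.22708699] [253.794692   208.42575142]
```

```bash
python3 -c "
from workcell import *
print(job_done())"
```

```text
the job is handed in; nothing more can be done
None
```

The coarse insert is seated on the pins and released, the lid measures shut, and I handed the job in at about 12 s; no verdict came back, and I did not re-check the insert under the closed lid.

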